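Fetch the low box from behind the others for check-weighing

ROBOT

A 6-joint arm with a two-finger parallel gripper is mounted at the origin on the work surface. World frame = base frame: x ahead of the robot, y to its left, z up, the work surface at z = 0. Lengths are in m, angles in rad, forces in N, time in s.
With the tool pointing down it reaches from about 0.25 to 0.775 m from the base axis. Payload 4 kg.
Tool frame: the origin (TCP) lies at the centre of the arm's flange, where the gripper is bolted on; the fingertips stand 199 mm ahead of it and the grasp point (between the pads) lies 180 mm ahead of it (robot.tcp_to_tips is the distance from the TCP to the fingertips, in m); z points along the fingers, y is the line along which they close (so a half turn about z gives the same grasp; the last joint's range is limited). The gripper opens to 94 mm and grips with 3 to 60 N. Pads are 16 mm wide; open, the fingers measure 119 mm over their backs; the gripper's body (75 mm by 177 mm) begins 78 mm behind the grasp point.
Start: joints at [1.207, 0.087, 1.371, -0, 1.684, -0.103], TCP at [0.142, 0.531, 0.405] pointing down, gripper open.
Joint ranges: [-3.1, 3.1], [-0.76, 2.03], [0.27, 2.55], [-1.08, 4.22], [0.17, 2.65], [-2.57, 2.57]. Speed limits (rad/s): [2.79, 2.79, 3.14, 3.14, 3.14, 3.14].

INTERFACE

Orientations are given as [roll, pitch, yaw] about the fixed x, y, z axes, in that order (R = Rz(yaw) Ry(pitch) Rx(roll)).
In Python, from bench import telemetry, snapshot, ticket, robot gives the robot as it stands.
- The arm moves only by the tool apply_moves, never from a script. Its argument "moves" is a list that holds one entry, the list of rows, each a list of 5 numbers: the shift along the tool's x, y, z in units of 50 mm (1.0 is 50 mm), then the turn about the tool's z in units of 10 degrees (1.0 is 10 degrees), then the closure, from 0 (fully open) to 1 (shut). A call has 1 to 10 rows; each row is the pose to reach, as a shift and turn from the pose commanded when the call began, along the tool's axes at that moment; what a row does not reach only later rows make up. A row lasts 1/8 s, in which the tool goes at most 62.5 mm and 10.7 degrees, less where a joint would pass 70% of its speed; a pose out of reach is approached as far as the arm can. A call with a gripper value outside its range is refused whole. The fingers move at their own pace and stop on an object; the grip force is fixed at half the most. Time passes only in rows, so rows that repeat a pose let the fingers close. It gives the time, the measured TCP pose, the force, the opening and the grip force at its end, in the units of the state.
- telemetry.get_obs(): the state, without advancing time (a new reading comes with each control period).
- snapshot(name): name is "scene" or "top"; returns a dict with "image" (400x640x3 uint8, red, green, blue), "fovy" (degrees; the focal length in pixels is half the picture's height over the tangent of half this angle, whatever the lens; pixels are square), "cx", "cy" (the principal point, pixels), "R" (3x3) and "t" (3): a world point X has camera coordinates R X + t. Camera axes: x right, y down, z forward; pixel columns grow to the right and rows downward; lengths in m; the calibration is good to about 2 mm. A picture is of the moment at which its call begins. There is no depth.
- ticket.close_job(): hands the job in; it is judged then, once.
The state is a dict: "time": time; "joint_positions": joint angles; "qvel": joint speeds; "joint_torque": joint torques, N m; "tool_pos": TCP position; "ee_rot": TCP orientation; "wrist_force": force on the tool from outside, world axes, zero at the start; "wrist_torque": the same for the moment, N m; "width": finger opening in m; "finger_force": force on a finger pad.
Only numpy, scipy, OpenCV 4.12 (cv2) and the standard library are available. Lean on these libraries where they do the work, as an engineer would, in place of code of your own. Each camera call takes 0.05 s, during which the arm holds its last target. There are 200 camera calls.

TASK

The low box at the back wall of the cardboard tray has to be check-weighed. Move the three taller things that stand around it (square box, slim box, bottle) out onto the upturned carton lid, all standing upright in the lid together, then put the low box flat on the middle of the scale's steel plate, and after that stand the square box, the slim box and the bottle back in the tray, each on the very spot where it stood at the start, upright and turned as it was. Set things down without dropping or tipping any, and leave the tape dispenser, the hand scanner and the tape roll where they are.

Things in the scene. Friction and masses are not known exactly. Their poses are not given: they have to be found in the camera images.
- low_box_center (a point): Low product box of navy board, white top, 60 x 52 x 48 mm (x, y, height), 0.08 to 0.17 kg. Point at its centre, 24 mm above its underside; z up. It starts 5 mm from the tray's back (+x) wall; two taller things stand 1 to 10 mm from its +y and -y faces, the third 2 to 14 mm before its -x face (which is where varies), so fingers cannot get down beside it until they are gone.
- square_box_center (a point): Tall folding product box of navy board with a white top, square, 46 x 46 x 114 mm, 0.1 to 0.21 kg. Point at its centre, 57 mm above its underside; z up. Stands in the tray beside or before the low box.
- slim_box_center (a point): Slim upright product box of navy board with a white top, 30 x 56 x 100 mm (x, y, height), 0.08 to 0.17 kg. Point at its centre, 50 mm above its underside; z up. Stands in the tray beside or before the low box, its 56 mm width along the tray's y.
- bottle_center (a point): White round plastic bottle with a printed band and a small blue cap, 50 mm in diameter, 114 mm tall, 0.11 to 0.22 kg. The body is straight up to 90 mm, then a shoulder and a cap 29 mm in diameter. Point on its axis, 57 mm above its underside; z up. Stands in the tray beside or before the low box.
- tray: Open tray of brown corrugated board, fixed, outside 150 x 224 x 50 mm (x, y, height), walls and floor 5 mm thick. Origin at the centre of its underside, inner floor 5 mm above it; the back wall is at +x. In this frame the low box starts at about (+35, 0) mm, the taller things at about (+33, +57), (+33, -57) and (-23, 0) mm, all square to the tray within 0.05 rad.
- lid: Upturned empty lid of the carton, brown board, fixed to the bench, outside 230 x 160 x 26 mm (x, y, height), walls and floor 4 mm thick: the side area. Origin at the centre of its underside; the inner floor is 4 mm above it. The three things fit in a row along its x, 75 mm apart. It lies at the left or at the right of the tray.
- scale_plate (a point): Bench scale, fixed, with a square steel load plate 210 x 210 mm and a sloping indicator head beyond the plate's +x edge that rises about 40 mm above the plate. Point at the centre of the plate's upper face, 58 mm above the bench; the plate does not give. It stands on the side of the tray away from the lid.
- tape_dispenser_center (a point): Bystander: black desk tape dispenser, 200 x 66 x 98 mm, 1.2 kg, between robot and tray. Point 30 mm above its underside.
- scanner_center (a point): Bystander: grey hand-held barcode scanner lying on the bench beyond the tray, about 165 x 66 x 37 mm. Point 20 mm above its underside.
- tape_roll_center (a point): Bystander: ring-shaped roll of brown parcel tape lying flat, 90 mm in diameter, 48 mm high, between robot and tray. Point at its centre.
Mind the look-alikes: they are no part of the job. What is shaped like the part that bears slim_box_center but red or yellow is not meant.

How it is judged:
By the outcome, as a careful person would: the job done as asked, in the order asked, and still so for the second after the job is handed in, with the robot touching nothing.
It also fails if it takes over 131 s, if anything falls off the work surface, if the arm or the gripper's body presses on something with over 40 N, if the wrist force passes 120 N, or if a joint passes its speed limit or range.

## Working session

There is one attempt and no reset: what is moved stays moved. The work goes in short steps, Python scripts to look and compute and a tool call to move; the robot and the scene stay as the last step left them, time stands still between calls to the robot, and variables do not carry over. Pictures are saved under pics/ and viewed, at most 14 in all, crops included, and the job is handed in when it is done.

Besides the shell and the picture viewer there is one more tool, called after ">>>" as a command line: name --argument value ..., lists and objects as JSON in quotes. apply_moves: Moves the arm, as the interface text tells. Its arguments: {"type":"object","properties":{"moves":{"type":"array","items":{"type":"array","items":{"type":"array","items":{"type":"number"}}}}},"required":["moves"]}

```bash
ls; mkdir -p pics; python3 - <<'E'
from bench import telemetry, snapshot, ticket, robot
import cv2,numpy as np
for n in("scene","top"):
    s=snapshot(n); cv2.imwrite(f"pics/{n}0.png",s["image"][:,:,::-1]); np.savez(f"{n}0.npz",**s)
    print(n,s["fovy"],s["cx"],s["cy"],np.round(s["R"],3).tolist(),np.round(s["t"],3))
o=telemetry.get_obs();print({k:np.round(v,4) for k,v in o.items()})
E
```

```text
pics
scene 52.830518374283585 323.3051270384024 208.54407026284048 [[0.879, 0.476, -0.01], [0.396, -0.742, -0.54], [-0.265, 0.471, -0.841]] [-0.523 -0.177  1.078]
top 43.90453875097038 324.4679391512346 200.07835726884016 [[-0.002, -1.0, -0.006], [-0.995, 0.003, -0.098], [0.098, 0.006, -0.995]] [0.002 0.588 1.186]
{'time': np.float64(0.1), 'joint_positions': array([ 1.2069,  0.0879,  1.372 , -0.    ,  1.6836, -0.1031]), 'qvel': array([ 0.0008,  0.0007, -0.0044, -0.0006, -0.0012, -0.0011]), 'joint_torque': array([ 2.60000e-03, -3.41255e+01, -3.03300e+01,  7.20000e-02,
        3.04000e-02, -1.00000e-04]), 'tool_pos': array([0.1418, 0.5313, 0.4037]), 'ee_rot': array([-3.1397e+00, -2.0000e-04,  2.8808e+00]), 'wrist_force': array([ 0.5857,  0.1765, -0.1367]), 'wrist_torque': array([0.0058, 0.0299, 0.0337]), 'finger_force': np.float64(0.0), 'width': np.float64(0.0942)}
```

View pics/scene0.png

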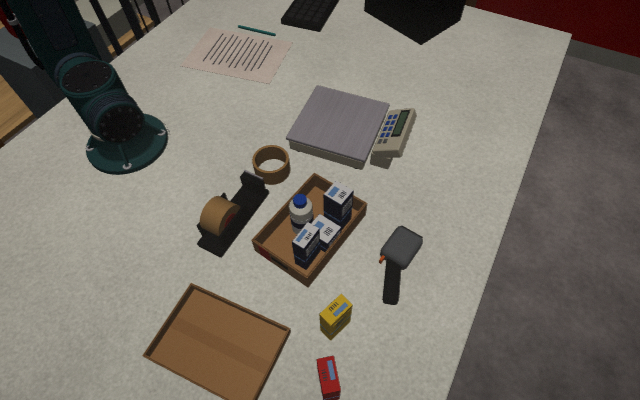

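View pics/top0.png

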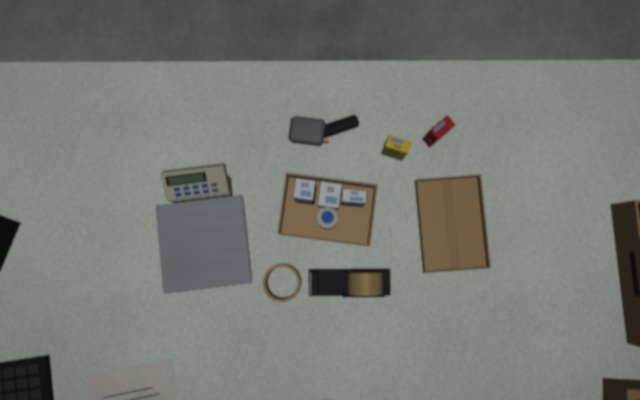

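The top view shows the tray at (328,210) with the square or slim boxes at (305,190) and (354,197), the low box at (330,194) and the bottle at (328,217). The lid is at (452,224) on the −y side and the scale plate at (204,244) on the +y side. I'll zoom in before measuring.

```bash
cat > h.py <<'E'
import numpy as np,cv2
def K(s):
    f=200/np.tan(np.radians(float(s["fovy"]))/2); return f,float(s["cx"]),float(s["cy"])
def ray(s,u,v,z):
    f,cx,cy=K(s);R,t=np.array(s["R"]),np.array(s["t"])
    d=R.T@np.array([(u-cx)/f,(v-cy)/f,1]);c=-R.T@t
    return c+d*(z-c[2])/d[2]
def proj(s,X):
    f,cx,cy=K(s);p=np.array(s["R"])@np.array(X)+np.array(s["t"])
    return f*p[0]/p[2]+cx,f*p[1]/p[2]+cy
E
python3 - <<'E'
import cv2
a=cv2.imread("pics/top0.png")[165:255,270:390];b=cv2.imread("pics/scene0.png")[165:295,240:380]
cv2.imwrite("pics/topc.png",cv2.resize(a,None,fx=6,fy=6,interpolation=cv2.INTER_CUBIC))
cv2.imwrite("pics/scc.png",cv2.resize(b,None,fx=4.5,fy=4.5,interpolation=cv2.INTER_CUBIC))
E
```

```text
(no output)
```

View pics/topc.png

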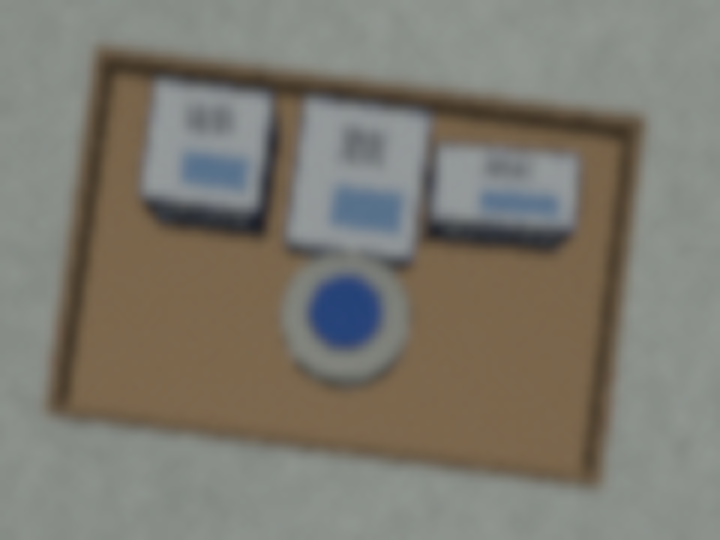

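View pics/scc.png

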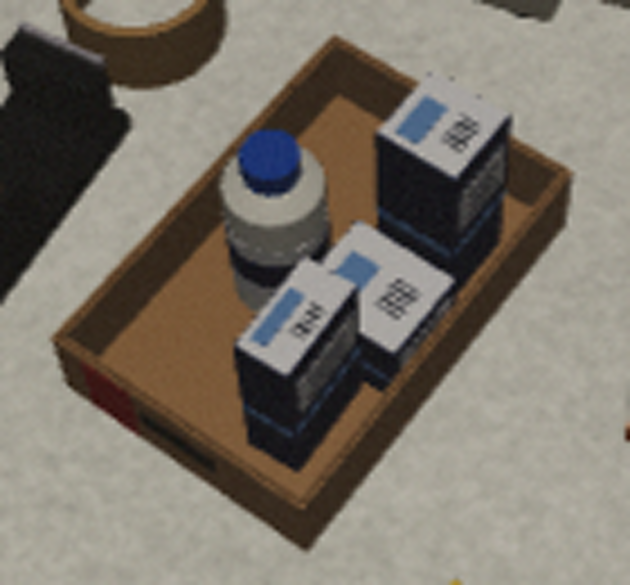

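```bash
cat >> h.py <<'E'
def blob(s,roi,maskf,z,up=6):
    """contours of a colour mask in roi (x0,y0,x1,y1), rays cast to plane z; list of world rects (mm)"""
    x0,y0,x1,y1=roi;im=np.ascontiguousarray(s["image"][y0:y1,x0:x1])
    big=cv2.resize(im,None,fx=up,fy=up,interpolation=cv2.INTER_CUBIC)
    m=maskf(big).astype(np.uint8)*255
    out=[]
    for c in cv2.findContours(m,cv2.RETR_EXTERNAL,cv2.CHAIN_APPROX_NONE)[0]:
        if cv2.contourArea(c)<40*up*up: continue
        px=(c[:,0]+.5)/up-.5+[x0,y0]
        w=np.array([ray(s,u,v,z)[:2] for u,v in px],np.float32)*1000
        (cx,cy),(a,b),th=cv2.minAreaRect(w)
        if th>45: th-=90;a,b=b,a
        out.append((px.mean(0).round(1),"c",round(cx,1),round(cy,1),"dx,dy",round(a,1),round(b,1),"deg",round(th,2),"area",round(cv2.contourArea(w))))
    return out
def hsv(b): return cv2.cvtColor(b,cv2.COLOR_RGB2HSV)
def white(b):  # white card tops incl. blue label
    r,g,bl=[b[...,i].astype(int) for i in range(3)]
    return (bl>100)&(bl-r>-8)
def blue(b):
    h=hsv(b);return (h[...,0]>100)&(h[...,0]<130)&(h[...,1]>130)&(h[...,2]>60)
def brown(b):
    h=hsv(b);return (h[...,0]<25)&(h[...,1]>70)
E
python3 - <<'E'
from h import *
S={n:dict(np.load(f"{n}0.npz")) for n in("top","scene")}
t,s=S["top"],S["scene"]
for u,v in((305,180),(330,186),(318,215),(310,225),(300,205),(204,244),(250,120)): print((u,v),t["image"][v,u],end=" ")
print()
for nm,z in(("square",.119),("low",.053),("slim",.105)): 
    print(nm,"TOP",*blob(t,(285,175,372,212),white,z),sep="\n ")
    print(nm,"SCENE",*blob(s,(285,175,360,270),white,z),sep="\n ")
print("cap",blob(t,(310,200,345,235),blue,.119),blob(s,(285,185,320,215),blue,.112))
print("tray",blob(t,(270,165,390,255),brown,.05),blob(s,(245,165,375,295),brown,.05))
print("lid",blob(t,(400,165,500,285),brown,.026),blob(s,(130,275,300,400),brown,.026))
def plate(b):
    h=hsv(b).astype(int);r=b[...,0].astype(int);g=b[...,1].astype(int);bl=b[...,2].astype(int)
    return (bl-g>4)
print("plate",blob(t,(150,190,260,300),plate,.058),blob(s,(280,80,395,170),plate,.058))
E
```

```text
(305, 180) [128 132 135] (330, 186) [129 134 135] (318, 215) [126 127 118] (310, 225) [124 103  77] (300, 205) [122 101  75] (204, 244) [101 102 108] (250, 120) [134 139 134] 
square
 TOP
 (array([353.7, 195.8]), 'c', 589.4, -66.6, 'dx,dy', 29.1, 54.8, 'deg', -4.77, 'area', 1518)
 (array([328.8, 197. ]), 'c', 586.2, -10.9, 'dx,dy', 69.9, 49.2, 'deg', -7.66, 'area', 2985)
 (array([303.9, 188.8]), 'c', 605.4, 46.1, 'dx,dy', 46.1, 45.3, 'deg', -8.27, 'area', 2000)
 (array([345.3, 176.7]), 'c', 629.1, -44.0, 'dx,dy', 17.2, 126.7, 'deg', -0.17, 'area', 1170)
square
 SCENE
 (array([316.1, 230.3]), 'c', 613.7, -62.5, 'dx,dy', 61.0, 82.3, 'deg', -8.17, 'area', 3109)
 (array([299.3, 202.5]), 'c', 547.5, -12.0, 'dx,dy', 30.8, 37.2, 'deg', 34.24, 'area', 576)
 (array([338.2, 190.7]), 'c', 607.1, 46.0, 'dx,dy', 46.9, 44.9, 'deg', -7.93, 'area', 1773)
low
 TOP
 (array([353.7, 195.8]), 'c', 596.5, -70.1, 'dx,dy', 30.8, 58.0, 'deg', -4.77, 'area', 1703)
 (array([328.8, 197. ]), 'c', 593.1, -11.1, 'dx,dy', 74.0, 52.1, 'deg', -7.66, 'area', 3348)
 (array([303.9, 188.8]), 'c', 613.4, 49.2, 'dx,dy', 48
[... 1168 characters left out ...]
5, 'area', 418)] [(array([299.4, 199.2]), 'c', 541.6, -4.2, 'dx,dy', 27.4, 28.6, 'deg', 24.91, 'area', 620)]
tray [(array([327.4, 209. ]), 'c', 565.4, -6.6, 'dx,dy', 146.3, 220.1, 'deg', -7.57, 'area', 31709)] [(array([311.5, 227.8]), 'c', 572.8, -15.3, 'dx,dy', 163.4, 239.1, 'deg', -7.54, 'area', 20504), (array([270.8, 173. ]), 'c', 420.5, 59.4, 'dx,dy', 88.8, 58.0, 'deg', 28.01, 'area', 3016)]
lid [(array([452. , 223.5]), 'c', 532.0, -310.5, 'dx,dy', 225.1, 159.4, 'deg', 4.12, 'area', 35482)] [(array([218.8, 344.8]), 'c', 536.2, -313.0, 'dx,dy', 234.6, 161.4, 'deg', 4.14, 'area', 36771)]
plate [(array([202.5, 243.1]), 'c', 483.8, 288.6, 'dx,dy', 205.5, 204.8, 'deg', 6.8, 'area', 40828)] []
```

```bash
cat >> h.py <<'E'
def plan(targets,obs=None,off=(0,0,0.0013)):
    """targets (x,y mm, tcp z mm, object angle deg); rows in move units from the present pose"""
    from bench import telemetry
    o=telemetry.get_obs();p=(np.array(o["tool_pos"])+off)*1000;yaw=np.array(o["ee_rot"])[2]
    ang=np.degrees(yaw)-180
    print("pose",p.round(1),"objang",round((ang+180)%360-180,2),"w",round(float(o["width"])*1000,1),"t",round(float(o["time"]),2))
    c,s=np.cos(yaw),np.sin(yaw)
    for t in targets:
        d=np.array(t[:3])-p; a=(t[3]-ang+180)%360-180
        print(t,"->",np.round([(c*d[0]+s*d[1])/50,(s*d[0]-c*d[1])/50,-d[2]/50,-a/10],3).tolist())
E
python3 - <<'E'
from h import *
s=dict(np.load("scene0.npz"))
P=np.array([ray(s,240+a/4.5-.4,165+b/4.5-.4,.105)[:2]*1000 for a,b in((315,260),(358,293),(280,378),(237,345))])
print(P.round(1).tolist(),P.mean(0),np.linalg.norm(np.diff(P,axis=0),axis=1))
d=P[2]-P[1];e=P[1]-P[0];print(np.degrees(np.arctan2(-d[0]*-1,-d[1])),np.degrees(np.arctan2(e[1],e[0])))
plan([(591,-67,400,-5),(591,-67,265,-5)])
E
```

```text
[[586.0, -39.6], [611.3, -45.4], [601.9, -98.4], [577.2, -93.3]] [594.12862177 -69.1859974 ] [25.97086837 53.82131706 25.21473767]
-10.074205067692036 -13.003967599170968
pose [141.8 531.3 405. ] objang -14.94 w 94.2 t 0.1
(591, -67, 400, -5) -> [-11.766, -9.245, 0.099, -0.994]
(591, -67, 265, -5) -> [-11.766, -9.245, 2.799, -0.994]
```

```bash
cat >> h.py <<'E'
def moments(s,roi,maskf,z,up=6,amin=800):
    x0,y0,x1,y1=roi;im=np.ascontiguousarray(s["image"][y0:y1,x0:x1])
    m=maskf(cv2.resize(im,None,fx=up,fy=up,interpolation=cv2.INTER_CUBIC)).astype(np.uint8)*255
    for c in cv2.findContours(m,cv2.RETR_EXTERNAL,cv2.CHAIN_APPROX_NONE)[0]:
        w=np.array([ray(s,(u+.5)/up-.5+x0,(v+.5)/up-.5+y0,z)[:2] for u,v in c[:,0]],np.float32)*1000
        w=cv2.convexHull(w); M=cv2.moments(w)
        if M["m00"]<amin: continue
        # edge fit: long hull quad
        rect=cv2.approxPolyN(w,4,ensure_convex=True)[0] if hasattr(cv2,"approxPolyN") else None
        th=.5*np.degrees(np.arctan2(2*M["mu11"],M["mu20"]-M["mu02"]))
        ed=[]
        if rect is not None:
            r=rect.astype(float)
            for i in range(4):
                e=r[(i+1)%4]-r[i];ed.append((round(float(np.hypot(*e)),1),round((np.degrees(np.arctan2(e[1],e[0]))+45)%90-45,1)))
        print("  c",round(M["m10"]/M["m00"],1),round(M["m01"]/M["m00"],1),"area",round(M["m00"]),"axis",round((th+45)%90-45,2),"edges",ed)
E
python3 - <<'E'
from h import *
t,s=[dict(np.load(f"{n}0.npz")) for n in("top","scene")]
for thr in(95,105,112,118):
    w=lambda b:(b[...,2]>thr)&(b[...,2].astype(int)-b[...,0]>-6)
    print(thr,"slim top");moments(t,(341,186,372,212),w,.105)
    print(thr,"square top");moments(t,(288,175,318,205),w,.119)
    print(thr,"low top");moments(t,(317,180,343,206),w,.053)
im=s["image"];print(im[245,290:325].tolist()[::2])
E
```

```text
95 slim top
  c 590.6 -66.4 area 1634 axis -5.83 edges [(54.4, np.float64(-4.7)), (29.3, np.float64(-5.2)), (59.3, np.float64(-5.2)), (30.1, np.float64(4.3))]
95 square top
  c 605.3 45.8 area 2070 axis -3.71 edges [(44.8, np.float64(-8.3)), (47.0, np.float64(-8.4)), (45.6, np.float64(-7.4)), (46.3, np.float64(-7.4))]
95 low top
  c 601.1 -13.5 area 3135 axis -36.67 edges [(60.9, np.float64(-0.1)), (53.2, np.float64(-0.3)), (53.0, np.float64(-8.0)), (61.0, np.float64(-8.1))]
105 slim top
  c 590.8 -67.4 area 1541 axis -4.9 edges [(54.8, np.float64(-4.9)), (28.6, np.float64(-5.2)), (54.7, np.float64(-5.2)), (28.9, np.float64(-5.3))]
105 square top
  c 605.4 46.1 area 1995 axis -4.07 edges [(44.3, np.float64(-8.3)), (45.7, np.float64(-8.3)), (45.0, np.float64(-7.5)), (45.1, np.float64(-7.4))]
105 low top
  c 601.3 -11.6 area 2884 axis -19.86 edges [(51.8, np.float64(-0.1)), (53.5, np.float64(-8.2)), (51.3, np.float64(-7.8)), (60.4, np.float64(-8.1))]
112 slim top
  c 591.0 -67.6 area 1501 axis -4.63 edges [(54.2, np.float64(-4.8)), (28.1, np.float64(-5.2)), (54.2, np.float64(-5.2)), (2
[... 393 characters left out ...]
.53 edges [(53.7, np.float64(-4.7)), (27.6, np.float64(-5.5)), (53.6, np.float64(-5.0)), (27.9, np.float64(-5.6))]
118 square top
  c 605.5 46.4 area 1884 axis 40.91 edges [(43.6, np.float64(-5.6)), (43.4, np.float64(-8.3)), (44.0, np.float64(-7.5)), (44.8, np.float64(-7.7))]
118 low top
  c 601.0 -11.3 area 2777 axis -19.09 edges [(50.5, np.float64(-0.1)), (52.7, np.float64(-8.0)), (50.2, np.float64(-7.8)), (59.4, np.float64(-7.9))]
[[120, 89, 55], [55, 41, 39], [21, 19, 25], [25, 25, 28], [90, 87, 95], [170, 167, 163], [169, 167, 163], [168, 165, 162], [59, 59, 71], [27, 24, 29], [85, 81, 77], [55, 54, 50], [54, 55, 53], [25, 23, 28], [28, 30, 36], [31, 32, 44], [25, 26, 29], [24, 24, 25]]
```

>>> apply_moves --moves '[[[-0.45,-0.36,0,-0.1,0],[-1.36,-1.07,0,-0.2,0],[-2.27,-1.78,0,-0.3,0],[-3.18,-2.49,0,-0.4,0],[-4.08,-3.2,0,-0.5,0],[-4.99,-3.92,0,-0.6,0],[-5.9,-4.63,0,-0.7,0],[-6.8,-5.34,0,-0.8,0],[-7.71,-6.05,0,-0.9,0],[-8.62,-6.77,0,-0.984,0]]]'

```text
time: 1.35
tool_pos: [0.4717, 0.0915, 0.4043]
ee_rot: [3.141, -0.0, 3.053]
wrist_force: [0.2, 0.2, 0.0]
width: 0.0941
finger_force: 0.0
```

```bash
python3 - <<'E'
from h import *
plan([(592,-68,400,-5.1),(592,-68,265,-5.1)])
E
```

```text
pose [471.7  91.5 405.6] objang -5.08 w 94.1 t 1.35
(592, -68, 400, -5.1) -> [-2.68, -2.964, 0.112, 0.002]
(592, -68, 265, -5.1) -> [-2.68, -2.964, 2.812, 0.002]
```

>>> apply_moves --moves '[[[-0.9,-1.0,0.0,0,0],[-1.8,-2.0,0.1,0,0],[-2.5,-2.75,0.1,0,0],[-2.68,-2.96,0.1,0,0],[-2.68,-2.96,0.1,0,0],[-2.68,-2.96,0.1,0,0],[-2.68,-2.96,0.1,0,0]]]'

```text
time: 2.22
tool_pos: [0.5906, -0.0646, 0.4004]
ee_rot: [3.141, 0.001, 3.055]
wrist_force: [0.4, -0.0, 1.0]
width: 0.0935
finger_force: 0.0
```

```bash
python3 - <<'E'
from h import *
plan([(592,-68,400,-5.1),(592,-68,265,-5.1)])
from bench import snapshot
s=snapshot("scene"); cv2.imwrite("pics/s1.png",cv2.resize(s["image"][100:330,180:420,::-1],None,fx=2.5,fy=2.5))
E
```

```text
pose [590.6 -64.6 401.7] objang -4.98 w 93.5 t 2.23
(592, -68, 400, -5.1) -> [-0.034, -0.066, 0.033, 0.012]
(592, -68, 265, -5.1) -> [-0.034, -0.066, 2.733, 0.012]
```

View pics/s1.png

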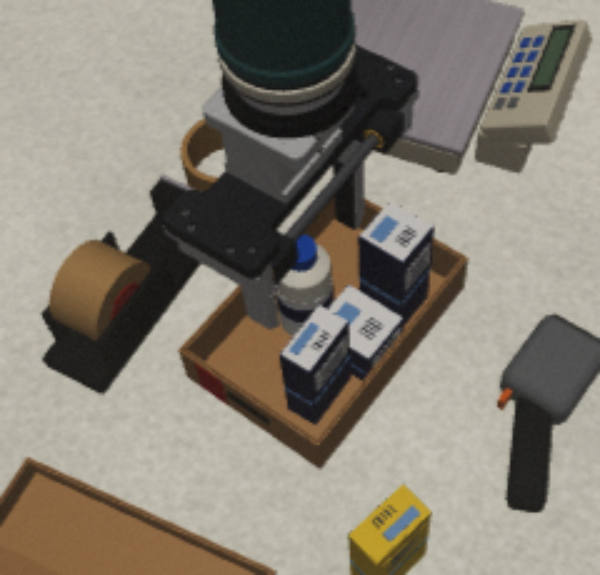

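The view shows the open fingers bracketing the slim box's line above the tray, clear of all the tall tops. Descending to the slim box.

>>> apply_moves --moves '[[[-0.034,-0.066,0.1,0.012,0.2],[-0.034,-0.066,0.7,0.012,0.25],[-0.034,-0.066,1.4,0.012,0.25],[-0.034,-0.066,2.1,0.012,0.25],[-0.034,-0.066,2.6,0.012,0.25],[-0.034,-0.066,2.73,0.012,0.25],[-0.034,-0.066,2.73,0.012,0.25],[-0.034,-0.066,2.73,0.012,0.33],[-0.034,-0.066,2.73,0.012,0.37]]]'

```text
time: 3.4
tool_pos: [0.5932, -0.0693, 0.2649]
ee_rot: [3.141, 0.003, 3.051]
wrist_force: [0.8, 1.9, 1.3]
width: 0.0596
finger_force: 1.0
```

>>> apply_moves --moves '[[[0,0,0,0,0.4],[0,0,0,0,0.44],[0,0,0,0,0.5],[0,0,0,0,0.7],[0,0,0,0,0.7]]]'

```text
time: 4.03
tool_pos: [0.5931, -0.069, 0.2645]
ee_rot: [3.14, 0.003, 3.051]
wrist_force: [0.9, 3.6, 5.9]
width: 0.0561
finger_force: 29.9
```

```bash
python3 - <<'E'
from h import *
plan([(592,-68,265,-5.1)])
E
```

```text
pose [593.1 -69.  265.8] objang -5.2 w 56.1 t 4.03
(592, -68, 265, -5.1) -> [0.024, 0.017, 0.017, -0.01]
```

>>> apply_moves --moves '[[[0,0,-0.2,0,0.7],[0,0,-0.6,0,0.7],[0,0,-1.1,0,0.7],[0,0,-1.7,0,0.7],[0,0,-2.3,0,0.7],[0,-0.05,-2.7,0,0.7],[-0.08,-0.5,-2.75,0,0.7],[-0.19,-1.2,-2.75,0,0.7],[-0.31,-2.0,-2.75,0,0.7],[-0.44,-2.8,-2.75,0,0.7]]]'

```text
time: 5.28
tool_pos: [0.6014, -0.2139, 0.3984]
ee_rot: [-3.141, -0.004, 3.049]
wrist_force: [-0.6, 1.3, -1.7]
width: 0.0563
finger_force: 29.8
```

>>> apply_moves --moves '[[[-0.12,-0.8,0,0,0.7],[-0.22,-1.4,0,0,0.7],[-0.29,-1.8,0.2,0,0.7],[-0.29,-1.89,0.7,0,0.7],[-0.29,-1.89,1.3,0,0.7],[-0.29,-1.89,1.7,0,0.7],[-0.29,-1.89,1.7,0,0.7],[-0.29,-1.89,1.7,0,0.7]]]'

```text
time: 6.28
tool_pos: [0.6079, -0.3065, 0.3167]
ee_rot: [-3.141, 0.001, 3.051]
wrist_force: [-0.3, -0.5, -1.3]
width: 0.0561
finger_force: 29.8
```

```bash
python3 - <<'E'
from h import *
plan([(608,-306,264,-5.2)])
from bench import snapshot
s=snapshot("top"); cv2.imwrite("pics/t2.png",cv2.resize(s["image"][150:300,260:510,::-1],None,fx=3,fy=3))
E
```

```text
pose [ 607.9 -306.5  318. ] objang -5.21 w 56.1 t 6.28
(608, -306, 264, -5.2) -> [-0.001, 0.009, 1.079, -0.001]
```

View pics/t2.png

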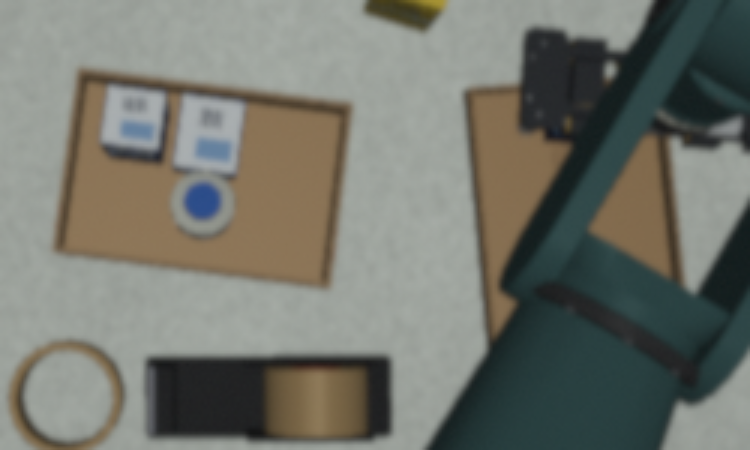

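>>> apply_moves --moves '[[[0,0,0.3,0,0.7],[0,0,0.7,0,0.7],[0,0,0.95,0,0.7],[0,0,1.02,0,0.7],[0,0,1.06,0,0.7],[0,0,1.07,0,0.7],[0,0,1.07,0,0.7]]]'

```text
time: 7.2
tool_pos: [0.6078, -0.3061, 0.2632]
ee_rot: [3.141, 0.001, 3.051]
wrist_force: [-1.9, 2.5, 3.5]
width: 0.0561
finger_force: 29.9
```

```bash
python3 - <<'E'
from h import *
plan([(608,-306,264,-5.2)])
from bench import telemetry
o=telemetry.get_obs();print(o["tool_pos"],o["ee_rot"],o["wrist_force"])
E
```

```text
pose [ 607.8 -306.1  264.5] objang -5.21 w 56.1 t 7.2
(608, -306, 264, -5.2) -> [-0.004, 0.003, 0.01, -0.001]
[ 0.60779363 -0.30613776  0.26321615] [3.14132632e+00 9.94216441e-04 3.05062970e+00] [-1.9050212   2.46758334  3.4993737 ]
```

>>> apply_moves --moves '[[[0,0,0,0,0.38],[0,0,0,0,0.33],[0,0,0,0,0.25],[0,0,0,0,0.15],[0,0,-0.4,0,0.1],[0,0,-1.3,0,0],[0,0,-2.3,0,0],[0.03,0.3,-2.75,0,0],[0.1,1.3,-2.75,0,0],[0.21,2.4,-2.75,0.1,0]]]'

```text
time: 8.45
tool_pos: [0.6079, -0.1854, 0.4021]
ee_rot: [-3.141, 0.004, 3.031]
wrist_force: [0.5, 0.7, 0.1]
width: 0.094
finger_force: 0.0
```

>>> apply_moves --moves '[[[0.1,1.15,0,0.1,0],[0.2,2.3,0,0.17,0],[0.3,3.4,0,0.17,0],[0.4,4.2,0,0.17,0],[0.46,4.57,0,0.17,0],[0.46,4.61,0,0.17,0.2],[0.46,4.61,0,0.17,0.3],[0.46,4.61,0,0.17,0.3]]]'

```text
time: 9.45
tool_pos: [0.6104, 0.0441, 0.3996]
ee_rot: [-3.141, -0.0, 3.001]
wrist_force: [-0.1, -0.9, 0.1]
width: 0.0678
finger_force: 0.0
```

```bash
python3 - <<'E'
from h import *
plan([(606,46.1,268,-7.9)],off=(0,0,0))
E
```

```text
pose [610.4  44.1 399.6] objang -8.05 w 67.8 t 9.45
(606, 46.1, 268, -7.9) -> [0.093, 0.026, 2.633, -0.015]
```

>>> apply_moves --moves '[[[0.093,0.026,0.1,-0.015,0.2],[0.093,0.026,0.7,-0.015,0.2],[0.093,0.026,1.4,-0.015,0.25],[0.093,0.026,2.1,-0.015,0.25],[0.093,0.026,2.5,-0.015,0.25],[0.093,0.026,2.63,-0.015,0.3],[0.093,0.026,2.63,-0.015,0.35],[0.093,0.026,2.63,-0.015,0.42],[0.093,0.026,2.63,-0.015,0.46],[0.093,0.026,2.63,-0.015,0.48]]]'

```text
time: 10.7
tool_pos: [0.606, 0.0476, 0.269]
ee_rot: [3.141, 0.001, 3.006]
wrist_force: [0.1, -0.8, 0.6]
width: 0.0492
finger_force: 0.0
```

>>> apply_moves --moves '[[[0,0,0,0,0.49]]]'

```text
time: 10.82
tool_pos: [0.6059, 0.0477, 0.2685]
ee_rot: [3.141, 0.0, 3.006]
wrist_force: [-1.0, 0.4, 0.4]
width: 0.0481
finger_force: 0.0
```

>>> apply_moves --moves '[[[0,0,0,0,0.5]]]'

```text
time: 10.95
tool_pos: [0.6058, 0.0477, 0.2682]
ee_rot: [3.142, 0.0, 3.006]
wrist_force: [-0.6, 0.8, 0.1]
width: 0.0472
finger_force: 0.0
```

>>> apply_moves --moves '[[[0,0,0,0,0.54],[0,0,0,0,0.6],[0,0,0,0,0.8],[0,0,0,0,0.8],[0,0,0,0,0.8]]]'

```text
time: 11.58
tool_pos: [0.6058, 0.0476, 0.2682]
ee_rot: [-3.142, -0.0, 3.006]
wrist_force: [0.1, -0.2, 1.0]
width: 0.0457
finger_force: 30.0
```

```bash
python3 - <<'E'
from h import *
plan([(606,46.1,268,-7.9),(533.5,-311.5,400,-8)],off=(0,0,0))
E
```

```text
pose [605.8  47.6 268.2] objang -7.78 w 45.7 t 11.57
(606, 46.1, 268, -7.9) -> [-0.007, -0.029, 0.003, 0.012]
(533.5, -311.5, 400, -8) -> [0.462, -7.311, -2.637, 0.022]
```

>>> apply_moves --moves '[[[0,0,-0.2,0,0.8],[0,0,-0.6,0,0.8],[0,0,-1.1,0,0.8],[0,0,-1.7,0,0.8],[0,0,-2.3,0,0.8],[0,-0.05,-2.65,0,0.8],[0.03,-0.5,-2.7,0,0.8],[0.08,-1.2,-2.7,0,0.8],[0.13,-2.1,-2.7,0,0.8],[0.19,-3.0,-2.7,0,0.8]]]'

```text
time: 12.82
tool_pos: [0.5751, -0.1021, 0.4012]
ee_rot: [-3.141, -0.003, 3.005]
wrist_force: [1.0, 0.5, -0.3]
width: 0.0457
finger_force: 30.0
```

>>> apply_moves --moves '[[[0.06,-0.9,0,0,0.8],[0.12,-1.8,0,0,0.8],[0.17,-2.7,0,0,0.8],[0.22,-3.5,0,0,0.8],[0.27,-4.1,0.1,0,0.8],[0.27,-4.31,0.6,0,0.8],[0.27,-4.31,1.2,0,0.8],[0.27,-4.31,1.7,0,0.8],[0.27,-4.31,1.7,0,0.8],[0.27,-4.31,1.7,0,0.8]]]'

```text
time: 14.08
tool_pos: [0.5332, -0.312, 0.3184]
ee_rot: [-3.141, -0.0, 3.005]
wrist_force: [0.5, 0.3, -0.8]
width: 0.0457
finger_force: 30.0
```

```bash
python3 - <<'E'
from h import *
plan([(533.5,-311.5,267.2,-7.8)],off=(0,0,0))
E
```

```text
pose [ 533.2 -312.   318.4] objang -7.81 w 45.7 t 14.07
(533.5, -311.5, 267.2, -7.8) -> [-0.004, 0.011, 1.024, -0.001]
```

>>> apply_moves --moves '[[[0,0,0.3,0,0.8],[0,0,0.7,0,0.8],[0,0,0.92,0,0.8],[0,0,0.99,0,0.8],[0,0,1.02,0,0.8],[0,0,1.03,0,0.8],[0,0,1.03,0,0.8]]]'

```text
time: 14.95
tool_pos: [0.5338, -0.3115, 0.2673]
ee_rot: [-3.141, 0.001, 3.006]
wrist_force: [-0.8, 0.8, -1.4]
width: 0.0459
finger_force: 30.0
```

```bash
python3 - <<'E'
from h import *
plan([(542,-5.5,252,-7.8)],off=(0,0,0))
from bench import telemetry
print(telemetry.get_obs()["wrist_force"])
E
```

```text
pose [ 533.8 -311.5  267.3] objang -7.77 w 45.9 t 14.95
(542, -5.5, 252, -7.8) -> [0.664, 6.086, 0.306, 0.003]
[-0.77777354  0.76069978 -1.44430585]
```

>>> apply_moves --moves '[[[0,0,0.012,0,0.8],[0,0,0.024,0,0.8],[0,0,0.024,0,0.8]]]'

```text
time: 15.32
tool_pos: [0.5337, -0.3115, 0.2672]
ee_rot: [-3.141, 0.002, 3.006]
wrist_force: [-1.8, 1.1, 5.0]
width: 0.046
finger_force: 30.0
```

```bash
python3 - <<'E'
from h import *
plan([(542,-5.5,252,-7.8)],off=(0,0,0))
E
```

```text
pose [ 533.7 -311.5  267.2] objang -7.77 w 46.0 t 15.32
(542, -5.5, 252, -7.8) -> [0.664, 6.085, 0.303, 0.003]
```

Contact (5 N up). Release the square box, rise and go over the bottle.

>>> apply_moves --moves '[[[0,0,0,0,0.47],[0,0,0,0,0.43],[0,0,0,0,0.35],[0,0,0,0,0.2],[0,0,-0.4,0,0.1],[0,0,-1.3,0,0],[0,0,-2.3,0,0],[0.03,0.3,-2.7,0,0],[0.13,1.3,-2.7,0,0],[0.25,2.4,-2.7,0,0]]]'

```text
time: 16.58
tool_pos: [0.5372, -0.1892, 0.3992]
ee_rot: [3.14, -0.001, 3.005]
wrist_force: [-0.1, -0.8, 0.3]
width: 0.0944
finger_force: 0.0
```

>>> apply_moves --moves '[[[0.13,1.15,0,0,0],[0.25,2.2,0,0,0],[0.35,3.1,0,0,0],[0.41,3.6,0,0,0],[0.41,3.69,0,0,0.2],[0.41,3.69,0,0,0.25],[0.41,3.69,0,0,0.25]]]'

```text
time: 17.45
tool_pos: [0.5421, -0.0062, 0.4]
ee_rot: [-3.141, -0.001, 3.004]
wrist_force: [-0.3, 0.1, -0.2]
width: 0.0708
finger_force: 0.0
```

```bash
python3 - <<'E'
from h import *
plan([(542,-5.5,254,-7.8)],off=(0,0,0))
from bench import snapshot
s=snapshot("top"); np.savez("top3.npz",**s);cv2.imwrite("pics/t3.png",cv2.resize(s["image"][150:300,260:510,::-1],None,fx=3,fy=3))
for thr in(105,112):
    w=lambda b:(b[...,2]>thr)&(b[...,2].astype(int)-b[...,0]>-6)
    moments(s,(430,165,500,285),w,.118)
E
```

```text
pose [542.1  -6.2 400. ] objang -7.86 w 70.8 t 17.45
(542, -5.5, 254, -7.8) -> [0.004, 0.013, 2.921, -0.006]
  c 533.0 -312.4 area 1982 axis -14.7 edges [(44.1, np.float64(-8.1)), (45.3, np.float64(-9.3)), (45.3, np.float64(-8.0)), (45.2, np.float64(-7.7))]
  c 602.9 -301.7 area 1516 axis -6.18 edges [(54.9, np.float64(-5.7)), (28.6, np.float64(-3.7)), (52.4, np.float64(-6.3)), (29.1, np.float64(-8.5))]
  c 525.7 -315.7 area 42390 axis -2.5 edges [(155.2, np.float64(-0.1)), (270.0, np.float64(-2.1)), (158.9, np.float64(-0.2)), (270.1, np.float64(-1.3))]
  c 533.2 -312.7 area 1949 axis -11.98 edges [(44.2, np.float64(-8.1)), (44.8, np.float64(-9.3)), (44.7, np.float64(-8.0)), (44.7, np.float64(-8.7))]
  c 603.1 -301.9 area 1485 axis -6.18 edges [(54.2, np.float64(-5.8)), (28.2, np.float64(-3.7)), (52.2, np.float64(-6.3)), (28.6, np.float64(-7.8))]
  c 525.7 -315.7 area 42390 axis -2.5 edges [(155.2, np.float64(-0.1)), (270.0, np.float64(-2.1)), (158.9, np.float64(-0.2)), (270.1, np.float64(-1.3))]
```

View pics/t3.png

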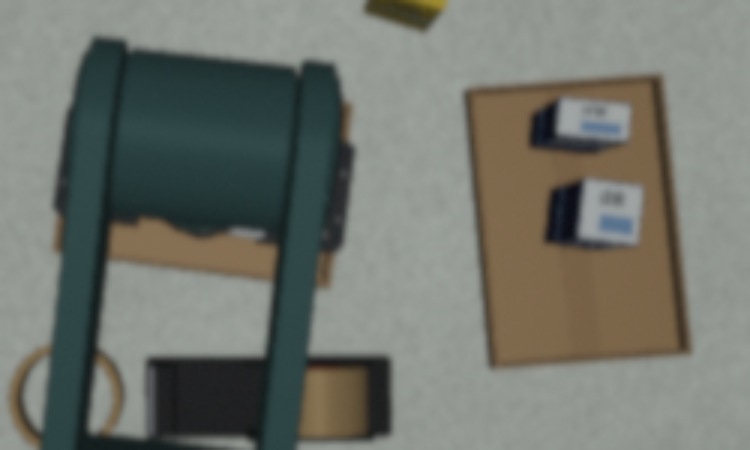

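Both boxes stand upright in the lid (slim at (595,120), square at (600,212) in the crop), leaving room at the near end for the bottle. Descending on the bottle.

>>> apply_moves --moves '[[[0.004,0.013,0.1,0,0.2],[0.004,0.013,0.7,0,0.2],[0.004,0.013,1.4,0,0.2],[0.004,0.013,2.1,0,0.25],[0.004,0.013,2.7,0,0.25],[0.004,0.013,2.92,0,0.25],[0.004,0.013,2.92,0,0.32],[0.004,0.013,2.92,0,0.38],[0.004,0.013,2.92,0,0.41],[0.004,0.013,2.92,0,0.43]]]'

```text
time: 18.75
tool_pos: [0.5423, -0.0046, 0.2555]
ee_rot: [3.141, 0.002, 3.006]
wrist_force: [0.6, -0.2, -0.5]
width: 0.0538
finger_force: 0.0
```

>>> apply_moves --moves '[[[0,0,0,0,0.44]]]'

```text
time: 18.88
tool_pos: [0.5421, -0.0045, 0.2549]
ee_rot: [3.141, 0.001, 3.006]
wrist_force: [-0.1, -0.2, -0.0]
width: 0.0526
finger_force: 0.0
```

>>> apply_moves --moves '[[[0,0,0,0,0.455]]]'

```text
time: 19.0
tool_pos: [0.542, -0.0045, 0.2546]
ee_rot: [3.142, 0.0, 3.006]
wrist_force: [-0.4, 0.1, 0.0]
width: 0.0517
finger_force: 0.1
```

>>> apply_moves --moves '[[[0,0,0,0,0.48],[0,0,0,0,0.55],[0,0,0,0,0.8],[0,0,0,0,0.8]]]'

```text
time: 19.5
tool_pos: [0.542, -0.0047, 0.2546]
ee_rot: [-3.141, 0.0, 3.006]
wrist_force: [-0.8, -1.3, 1.1]
width: 0.0498
finger_force: 30.0
```

```bash
python3 - <<'E'
from h import *
plan([(542,-5.5,254,-7.8),(458.7,-317,400,-7.8)],off=(0,0,0))
E
```

```text
pose [542.   -4.7 254.6] objang -7.78 w 49.8 t 19.5
(542, -5.5, 254, -7.8) -> [-0.002, -0.015, 0.012, 0.002]
(458.7, -317, 400, -7.8) -> [0.806, -6.413, -2.908, 0.002]
```

>>> apply_moves --moves '[[[0,0,-0.2,0,0.8],[0,0,-0.6,0,0.8],[0,0,-1.1,0,0.8],[0,0,-1.7,0,0.8],[0,0,-2.3,0,0.8],[0.01,-0.05,-2.75,0,0.8],[0.06,-0.5,-2.9,0,0.8],[0.15,-1.2,-2.9,0,0.8],[0.26,-2.1,-2.9,0,0.8],[0.38,-3.0,-2.9,0,0.8]]]'

```text
time: 20.75
tool_pos: [0.5024, -0.1513, 0.3995]
ee_rot: [3.141, 0.0, 3.007]
wrist_force: [0.5, -0.1, -1.9]
width: 0.0496
finger_force: 30.0
```

>>> apply_moves --moves '[[[0.11,-0.9,0,0,0.8],[0.22,-1.7,0,0,0.8],[0.33,-2.5,0,0,0.8],[0.4,-3.1,0,0,0.8],[0.43,-3.41,0.2,0,0.8],[0.43,-3.41,0.7,0,0.8],[0.43,-3.41,1.3,0,0.8],[0.43,-3.41,1.9,0,0.8],[0.43,-3.41,2.0,0,0.8],[0.43,-3.41,2.0,0,0.8]]]'

```text
time: 22.0
tool_pos: [0.4588, -0.3163, 0.2995]
ee_rot: [3.141, -0.0, 3.007]
wrist_force: [0.8, -0.7, -1.7]
width: 0.0497
finger_force: 30.0
```

```bash
python3 - <<'E'
from h import *
plan([(458.7,-317,253.6,-7.8)],off=(0,0,0))
E
```

```text
pose [ 458.8 -316.3  299.5] objang -7.74 w 49.7 t 22.0
(458.7, -317, 253.6, -7.8) -> [-0.001, -0.015, 0.918, 0.006]
```

>>> apply_moves --moves '[[[0,0,0.3,0,0.8],[0,0,0.65,0,0.8],[0,0,0.83,0,0.8],[0,0,0.9,0,0.8],[0,0,0.925,0,0.8],[0,0,0.925,0,0.8],[0,0,0.925,0,0.8]]]'

```text
time: 22.88
tool_pos: [0.4587, -0.3168, 0.2536]
ee_rot: [-3.141, 0.001, 3.006]
wrist_force: [0.6, -0.1, -0.5]
width: 0.0498
finger_force: 30.0
```

```bash
python3 - <<'E'
from h import *
plan([(601,-11.4,213,-7.9)],off=(0,0,0))
E
```

```text
pose [ 458.7 -316.8  253.6] objang -7.78 w 49.8 t 22.88
(601, -11.4, 213, -7.9) -> [-1.994, 6.437, 0.812, 0.012]
```

>>> apply_moves --moves '[[[0,0,0.01,0,0.8],[0,0,0.015,0,0.8],[0,0,0.015,0,0.8]]]'

```text
time: 23.25
tool_pos: [0.4587, -0.3168, 0.2535]
ee_rot: [-3.141, 0.001, 3.006]
wrist_force: [-1.3, 1.0, 5.7]
width: 0.0497
finger_force: 30.0
```

>>> apply_moves --moves '[[[0,0,0,0,0.44],[0,0,0,0,0.4],[0,0,0,0,0.3],[0,0,0,0,0.15],[0,0,-0.4,0,0.1],[0,0,-1.3,0,0],[0,0,-2.3,0,0],[-0.09,0.3,-2.9,0,0],[-0.4,1.3,-2.9,0,0],[-0.74,2.4,-2.9,0,0]]]'

```text
time: 24.5
tool_pos: [0.5117, -0.2022, 0.3982]
ee_rot: [-3.141, 0.002, 3.004]
wrist_force: [1.3, 0.0, -0.4]
width: 0.0938
finger_force: 0.0
```

```bash
python3 - <<'E'
from h import *
from bench import snapshot
plan([(601,-11.4,300,-7.9)],off=(0,0,0))
t,s=snapshot("top"),snapshot("scene");np.savez("top4.npz",**t);np.savez("scene4.npz",**s)
cv2.imwrite("pics/s4.png",s["image"][80:400,130:430,::-1].repeat(1,0))
for nm,c,z,roi in(("top",t,.053,(310,175,360,215)),("scene",s,.053,(290,180,365,270))):
    for thr in(105,115):
        print(nm,thr);moments(c,roi,lambda b:(b[...,2]>thr)&(b[...,2].astype(int)-b[...,0]>-12),z)
E
```

```text
pose [ 511.7 -202.2  398.2] objang -7.9 w 93.8 t 24.5
(601, -11.4, 300, -7.9) -> [-1.245, 4.025, 1.964, 0.0]
top 105
  c 600.0 -11.6 area 3127 axis -7.85 edges [(51.8, np.float64(-8.3)), (61.3, np.float64(-7.9)), (51.7, np.float64(-7.7)), (60.7, np.float64(-8.1))]
  c 642.2 -43.8 area 991 axis -3.88 edges [(104.3, np.float64(-7.5)), (16.1, np.float64(-0.5)), (114.9, np.float64(-0.2)), (11.6, np.float64(-14.3))]
top 115
  c 600.0 -11.6 area 3058 axis -8.09 edges [(51.9, np.float64(-8.5)), (60.2, np.float64(-7.8)), (51.6, np.float64(-7.8)), (59.6, np.float64(-8.1))]
  c 642.2 -43.8 area 991 axis -3.88 edges [(104.3, np.float64(-7.5)), (16.1, np.float64(-0.5)), (114.9, np.float64(-0.2)), (11.6, np.float64(-14.3))]
scene 105
  c 601.5 -12.3 area 2895 axis -7.92 edges [(58.5, np.float64(-8.5)), (50.7, np.float64(-8.3)), (58.3, np.float64(-7.5)), (49.7, np.float64(-8.6))]
scene 115
  c 601.4 -12.2 area 2874 axis -7.93 edges [(58.3, np.float64(-8.4)), (50.5, np.float64(-8.3)), (58.1, np.float64(-7.5)), (49.6, np.float64(-8.6))]
```

View pics/s4.png

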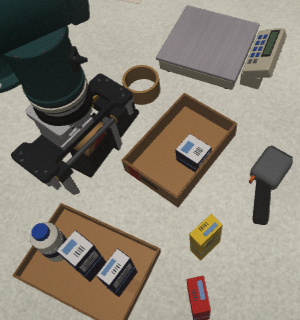

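All three stand upright in the lid and the low box is alone in the tray at (600.7, −12), turned −8°. Going to it.

>>> apply_moves --moves '[[[-0.3,1.0,0,0,0],[-0.62,2.0,0,0,0],[-0.93,3.0,0.2,0,0],[-1.18,3.8,0.8,0,0.1],[-1.24,4.0,1.6,0.01,0.2],[-1.24,4.01,2.0,0.01,0.2],[-1.24,4.01,2.0,0.01,0.2],[-1.24,4.01,2.0,0.01,0.2]]]'

```text
time: 25.6
tool_pos: [0.6003, -0.0131, 0.2987]
ee_rot: [-3.141, 0.002, 3.004]
wrist_force: [0.9, -0.4, -0.1]
width: 0.0751
finger_force: 0.0
```

```bash
python3 - <<'E'
from h import *
plan([(600.7,-12,213,-8)],off=(0,0,0))
E
```

```text
pose [600.3 -13.1 298.7] objang -7.91 w 75.1 t 25.6
(600.7, -12, 213, -8) -> [-0.006, 0.023, 1.713, 0.009]
```

>>> apply_moves --moves '[[[0,0.02,0.2,0.01,0.2],[0,0.02,0.7,0.01,0.2],[0,0.02,1.2,0.01,0.2],[0,0.02,1.6,0.01,0.25],[0,0.02,1.71,0.01,0.33],[0,0.02,1.71,0.01,0.38],[0,0.02,1.71,0.01,0.41],[0,0.02,1.71,0.01,0.45],[0,0.02,1.71,0.01,0.55],[0,0.02,1.71,0.01,0.7]]]'

```text
time: 26.85
tool_pos: [0.6006, -0.0111, 0.2134]
ee_rot: [3.14, 0.003, 3.003]
wrist_force: [0.6, 2.9, 5.1]
width: 0.052
finger_force: 30.0
```

>>> apply_moves --moves '[[[0,0,0,0,0.7],[0,0,0,0,0.7]]]'

```text
time: 27.1
tool_pos: [0.6006, -0.0111, 0.2134]
ee_rot: [3.14, 0.003, 3.003]
wrist_force: [0.1, 3.3, 6.0]
width: 0.0516
finger_force: 30.0
```

```bash
python3 - <<'E'
from h import *
t,s=[dict(np.load(f"{n}0.npz")) for n in("top","scene")]
for nm,c,roi in(("top",t,(150,185,258,300)),("scene",s,(280,80,395,170))):
    for k in(2,4):
        print(nm,k);moments(c,roi,lambda b:(b[...,2].astype(int)-b[...,1]>k)&(b[...,2].astype(int)<175)&(b[...,0]>70),.058,amin=20000)
plan([(485,288.6,300,6.8-0)],off=(0,0,0))
plan([(485,288.6,300,-8)],off=(0,0,0))
E
```

```text
top 2
  c 483.8 288.5 area 42884 axis -6.93 edges [(207.5, np.float64(6.9)), (207.1, np.float64(7.0)), (207.9, np.float64(6.8)), (207.2, np.float64(7.1))]
top 4
  c 483.7 288.5 area 41813 axis -11.84 edges [(205.8, np.float64(6.7)), (205.0, np.float64(7.0)), (204.5, np.float64(6.8)), (204.7, np.float64(6.6))]
scene 2
  c 496.4 280.1 area 32145 axis 39.07 edges [(161.7, np.float64(-43.7)), (147.0, np.float64(7.1)), (245.7, np.float64(22.0)), (217.0, np.float64(38.2))]
scene 4
pose [600.6 -11.1 213.4] objang -7.96 w 51.6 t 27.1
(485, 288.6, 300, 6.8) -> [3.121, 5.616, -1.733, -1.476]
pose [600.6 -11.1 213.4] objang -7.96 w 51.6 t 27.1
(485, 288.6, 300, -8) -> [3.121, 5.616, -1.733, 0.004]
```

>>> apply_moves --moves '[[[0,0,-0.2,0,0.7],[0,0,-0.6,0,0.7],[0,0,-1.2,0,0.7],[0,0,-1.8,0,0.7],[0.05,0.1,-2.2,-0.1,0.7],[0.3,0.55,-2.3,-0.2,0.7],[0.7,1.25,-2.3,-0.4,0.7],[1.2,2.1,-2.3,-0.6,0.7],[1.7,3.0,-2.3,-0.8,0.7],[2.2,3.9,-2.3,-1.0,0.7]]]'

```text
time: 28.35
tool_pos: [0.5171, 0.1982, 0.3263]
ee_rot: [-3.141, -0.002, -3.105]
wrist_force: [0.2, -0.0, -1.0]
width: 0.0517
finger_force: 30.0
```

```bash
python3 - <<'E'
from h import *
plan([(484,288.5,290,6.8)],off=(0,0,0))
E
```

```text
pose [517.1 198.2 326.3] objang 2.11 w 51.7 t 28.35
(484, 288.5, 290, 6.8) -> [0.594, 1.83, 0.726, -0.469]
```

>>> apply_moves --moves '[[[0.25,0.8,0,-0.2,0.7],[0.45,1.4,0,-0.35,0.7],[0.57,1.75,0.2,-0.47,0.7],[0.594,1.83,0.5,-0.47,0.7],[0.594,1.83,0.72,-0.47,0.7],[0.594,1.83,0.72,-0.47,0.7],[0.594,1.83,0.72,-0.47,0.7]]]'

```text
time: 29.22
tool_pos: [0.4858, 0.2865, 0.2911]
ee_rot: [-3.142, 0.0, -3.026]
wrist_force: [-0.1, 0.5, -2.0]
width: 0.0518
finger_force: 30.0
```

```bash
python3 - <<'E'
from h import *
plan([(484,288.5,266.4,6.8)],off=(0,0,0))
E
```

```text
pose [485.8 286.5 291.1] objang 6.64 w 51.8 t 29.23
(484, 288.5, 266.4, 6.8) -> [0.031, 0.044, 0.494, -0.016]
```

>>> apply_moves --moves '[[[0.03,0.04,0.15,0,0.7],[0.03,0.04,0.35,0,0.7],[0.03,0.04,0.44,0,0.7],[0.03,0.04,0.48,0,0.7],[0.03,0.04,0.49,0,0.7],[0.03,0.04,0.49,0,0.7]]]'

```text
time: 29.98
tool_pos: [0.4836, 0.2892, 0.2667]
ee_rot: [3.141, 0.001, -3.024]
wrist_force: [1.0, -0.1, -1.1]
width: 0.0516
finger_force: 30.0
```

>>> apply_moves --moves '[[[0,0,0.01,0,0.7],[0,0,0.01,0,0.7]]]'

```text
time: 30.22
tool_pos: [0.4837, 0.2892, 0.2664]
ee_rot: [3.141, 0.001, -3.024]
wrist_force: [-0.1, -0.2, -0.6]
width: 0.0517
finger_force: 30.0
```

>>> apply_moves --moves '[[[0,0,0.01,0,0.7],[0,0,0.02,0,0.7],[0,0,0.02,0,0.7]]]'

```text
time: 30.6
tool_pos: [0.4836, 0.2891, 0.2663]
ee_rot: [3.141, 0.001, -3.024]
wrist_force: [-2.4, -2.0, 5.9]
width: 0.0517
finger_force: 30.0
```

>>> apply_moves --moves '[[[0,0,0,0,0.43],[0,0,0,0,0.38],[0,0,0,0,0.25],[0,0,0,0,0.1],[0,0,-0.4,0,0],[0,0,-1.3,0,0],[0.01,-0.3,-2.2,0.1,0],[0.04,-1.1,-2.7,0.3,0],[0.08,-2.2,-2.7,0.5,0],[0.12,-3.3,-2.7,0.7,0]]]'

```text
time: 31.85
tool_pos: [0.4968, 0.1232, 0.4006]
ee_rot: [3.141, 0.002, 3.137]
wrist_force: [0.7, -0.4, 0.1]
width: 0.094
finger_force: 0.0
```

```bash
python3 - <<'E'
from h import *
from bench import snapshot
plan([(533.7,-311.5,400,-7.77)],off=(0,0,0))
t,s=snapshot("top"),snapshot("scene")
cv2.imwrite("pics/s5.png",cv2.resize(s["image"][70:330,220:430,::-1],None,fx=2.2,fy=2.2))
print("top");moments(t,(185,220,225,270),lambda b:(b[...,2]>117)&(b[...,0]>80),.106)
print("scene");moments(s,(310,90,370,150),lambda b:(b[...,2]>147),.106)
E
```

```text
pose [496.8 123.2 400.6] objang -0.28 w 94.0 t 31.85
(533.7, -311.5, 400, -7.77) -> [-0.779, -8.691, 0.013, 0.749]
top
scene
  c 483.8 287.5 area 2711 axis 6.12 edges [(56.4, np.float64(6.9)), (48.7, np.float64(6.7)), (56.7, np.float64(7.1)), (48.4, np.float64(7.0))]
  c 507.4 352.4 area 1244 axis 16.35 edges [(7.5, np.float64(21.5)), (29.0, np.float64(24.9)), (81.1, np.float64(27.8)), (77.5, np.float64(6.5))]
```

View pics/s5.png

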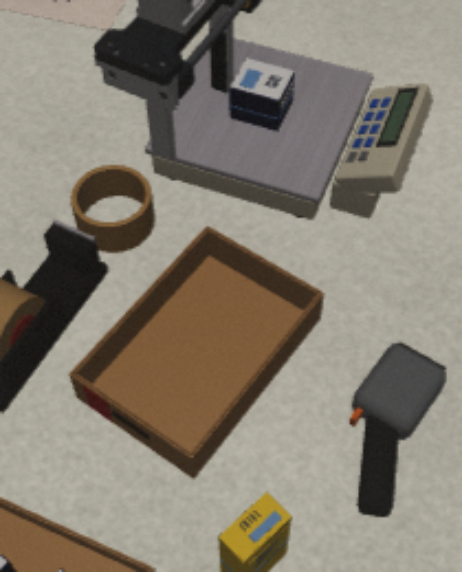

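The low box sits flat on the plate centre, measured at (483.8, 287.5), and the tray is empty. Now fetch the square box from the lid.

>>> apply_moves --moves '[[[-0.1,-1.1,0,0.1,0],[-0.2,-2.2,0,0.2,0],[-0.3,-3.3,0,0.3,0],[-0.4,-4.4,0,0.4,0],[-0.5,-5.5,0,0.5,0],[-0.6,-6.6,0,0.6,0],[-0.7,-7.7,0,0.7,0.1],[-0.76,-8.4,0,0.75,0.2],[-0.779,-8.69,0,0.75,0.25],[-0.779,-8.69,0,0.75,0.25]]]'

```text
time: 33.2
tool_pos: [0.5341, -0.31, 0.3995]
ee_rot: [3.14, -0.001, 3.006]
wrist_force: [0.3, 0.7, -0.3]
width: 0.071
finger_force: 0.0
```

>>> apply_moves --moves '[[[0,0,0,0,0.25],[0,0,0,0,0.25]]]'

```text
time: 33.45
tool_pos: [0.534, -0.3087, 0.4004]
ee_rot: [3.141, 0.001, 3.008]
wrist_force: [0.4, -0.1, 0.7]
width: 0.0706
finger_force: 0.0
```

```bash
python3 - <<'E'
from h import *
plan([(533.7,-311.5,267.5,-7.77)],off=(0,0,0))
E
```

```text
pose [ 534.  -308.7  400.4] objang -7.66 w 70.6 t 33.45
(533.7, -311.5, 267.5, -7.77) -> [-0.001, -0.056, 2.658, 0.011]
```

>>> apply_moves --moves '[[[0,-0.056,0.2,0.01,0.25],[0,-0.056,0.8,0.01,0.25],[0,-0.056,1.5,0.01,0.25],[0,-0.056,2.2,0.01,0.25],[0,-0.056,2.55,0.01,0.25],[0,-0.056,2.65,0.01,0.25],[0,-0.056,2.65,0.01,0.35],[0,-0.056,2.65,0.01,0.4]]]'

```text
time: 34.45
tool_pos: [0.5338, -0.3132, 0.2693]
ee_rot: [-3.14, 0.003, 3.004]
wrist_force: [-0.9, 0.3, 0.6]
width: 0.057
finger_force: 0.0
```

```bash
python3 - <<'E'
from h import *
plan([(533.7,-311.5,267.5,-7.77)],off=(0,0,0))
E
```

```text
pose [ 533.8 -313.2  269.3] objang -7.87 w 57.0 t 34.45
(533.7, -311.5, 267.5, -7.77) -> [0.008, 0.034, 0.036, -0.01]
```

>>> apply_moves --moves '[[[0.008,0.034,0.03,-0.01,0.42],[0.008,0.034,0.03,-0.01,0.45],[0.008,0.034,0.03,-0.01,0.47],[0.008,0.034,0.03,-0.01,0.49],[0.008,0.034,0.03,-0.01,0.52],[0.008,0.034,0.03,-0.01,0.6],[0.008,0.034,0.03,-0.01,0.8],[0.008,0.034,0.03,-0.01,0.8]]]'

```text
time: 35.45
tool_pos: [0.5333, -0.3113, 0.266]
ee_rot: [-3.141, 0.0, 3.006]
wrist_force: [-0.0, -0.1, 0.1]
width: 0.0459
finger_force: 30.0
```

```bash
python3 - <<'E'
from h import *
plan([(533.7,-311.5,267.5,-7.77),(605.8,47.6,400,-7.78)],off=(0,0,0))
E
```

```text
pose [ 533.3 -311.3  266. ] objang -7.78 w 45.9 t 35.45
(533.7, -311.5, 267.5, -7.77) -> [-0.009, -0.003, -0.029, -0.001]
(605.8, 47.6, 400, -7.78) -> [-0.466, 7.308, -2.679, 0.0]
```

>>> apply_moves --moves '[[[0,0,-0.2,0,0.8],[0,0,-0.6,0,0.8],[0,0,-1.1,0,0.8],[0,0,-1.7,0,0.8],[0,0,-2.3,0,0.8],[0,0.05,-2.65,0,0.8],[-0.03,0.5,-2.7,0,0.8],[-0.08,1.2,-2.7,0,0.8],[-0.13,2.1,-2.7,0,0.8],[-0.19,3.0,-2.7,0,0.8]]]'

```text
time: 36.7
tool_pos: [0.5629, -0.1611, 0.399]
ee_rot: [3.14, -0.003, 3.006]
wrist_force: [-0.1, -0.7, -1.9]
width: 0.0456
finger_force: 30.0
```

>>> apply_moves --moves '[[[-0.06,0.9,0,0,0.8],[-0.12,1.8,0,0,0.8],[-0.17,2.7,0,0,0.8],[-0.22,3.5,0,0,0.8],[-0.28,4.1,0.1,0,0.8],[-0.28,4.31,0.6,0,0.8],[-0.28,4.31,1.2,0,0.8],[-0.28,4.31,1.7,0,0.8],[-0.28,4.31,1.7,0,0.8],[-0.28,4.31,1.7,0,0.8]]]'

```text
time: 37.95
tool_pos: [0.6058, 0.0485, 0.3163]
ee_rot: [3.141, -0.0, 3.007]
wrist_force: [0.4, -0.6, -1.5]
width: 0.0462
finger_force: 30.0
```

```bash
python3 - <<'E'
from h import *
plan([(605.4,47.6,267,-7.78)],off=(0,0,0))
E
```

```text
pose [605.8  48.5 316.3] objang -7.73 w 46.2 t 37.95
(605.4, 47.6, 267, -7.78) -> [0.006, -0.018, 0.986, 0.005]
```

>>> apply_moves --moves '[[[0.006,-0.018,0.3,0,0.8],[0.006,-0.018,0.65,0,0.8],[0.006,-0.018,0.88,0,0.8],[0.006,-0.018,0.96,0,0.8],[0.006,-0.018,0.98,0,0.8],[0.006,-0.018,0.98,0,0.8]]]'

```text
time: 38.7
tool_pos: [0.6057, 0.0469, 0.2672]
ee_rot: [3.141, 0.001, 3.006]
wrist_force: [0.5, -0.1, -0.7]
width: 0.0459
finger_force: 30.0
```

>>> apply_moves --moves '[[[0,0,0.01,0,0.8],[0,0,0.01,0,0.8]]]'

```text
time: 38.95
tool_pos: [0.6057, 0.0469, 0.267]
ee_rot: [3.141, 0.001, 3.006]
wrist_force: [-0.0, 0.9, 0.3]
width: 0.0458
finger_force: 30.0
```

>>> apply_moves --moves '[[[0,0,0.012,0,0.8],[0,0,0.012,0,0.47],[0,0,0.012,0,0.43],[0,0,0.012,0,0.35],[0,0,0.012,0,0.2],[0,0,-0.4,0,0.1],[0,0,-1.3,0,0],[0,0,-2.3,0,0],[-0.04,-0.3,-2.7,0,0],[-0.18,-1.3,-2.7,0,0]]]'

```text
time: 40.2
tool_pos: [0.6059, -0.0175, 0.4049]
ee_rot: [3.141, 0.006, 3.01]
wrist_force: [1.0, -0.6, -0.1]
width: 0.0939
finger_force: 0.0
```

>>> apply_moves --moves '[[[-0.15,-1.1,0,0,0],[-0.31,-2.2,0,-0.1,0],[-0.47,-3.3,0,-0.2,0],[-0.63,-4.4,0,-0.255,0.1],[-0.77,-5.3,0,-0.255,0.2],[-0.816,-5.69,0,-0.255,0.2],[-0.816,-5.69,0,-0.255,0.2],[-0.816,-5.69,0,-0.255,0.2],[-0.816,-5.69,0,-0.255,0.2]]]'

```text
time: 41.32
tool_pos: [0.608, -0.3042, 0.4019]
ee_rot: [3.141, 0.001, 3.053]
wrist_force: [0.4, -0.5, -0.3]
width: 0.0754
finger_force: 0.0
```

```bash
python3 - <<'E'
from h import *
from bench import snapshot
plan([(607.8,-306.1,264,-5.21)],off=(0,0,0))
t,s=snapshot("top"),snapshot("scene")
for thr in(105,112):
    print("top");moments(t,(288,175,318,205),lambda b:(b[...,2]>thr)&(b[...,2].astype(int)-b[...,0]>-6),.119)
print("scene",blob(s,(318,170,360,220),white,.119))
E
```

```text
pose [ 608.  -304.2  401.9] objang -5.09 w 75.4 t 41.33
(607.8, -306.1, 264, -5.21) -> [0.001, -0.038, 2.759, 0.012]
top
  c 606.3 45.3 area 2083 axis -3.55 edges [(45.2, np.float64(-7.7)), (46.5, np.float64(-8.1)), (45.5, np.float64(-8.6)), (47.2, np.float64(-7.7))]
top
  c 606.4 45.5 area 2036 axis -3.78 edges [(44.9, np.float64(-7.5)), (45.7, np.float64(-8.1)), (45.2, np.float64(-8.6)), (46.5, np.float64(-7.7))]
scene [(array([337.7, 190.4]), 'c', 608.1, 45.3, 'dx,dy', 47.2, 45.7, 'deg', -7.91, 'area', 1723)]
```

>>> apply_moves --moves '[[[0,-0.01,0.2,0.01,0.2],[0,-0.01,0.8,0.01,0.2],[0,-0.01,1.5,0.01,0.2],[0,-0.01,2.2,0.01,0.2],[0,-0.01,2.6,0.01,0.2],[0,-0.01,2.74,0.01,0.2],[0,-0.01,2.74,0.01,0.25],[0,-0.01,2.74,0.01,0.3]]]'

```text
time: 42.42
tool_pos: [0.608, -0.3069, 0.2664]
ee_rot: [-3.14, 0.003, 3.049]
wrist_force: [-0.0, 0.3, 0.5]
width: 0.0665
finger_force: 0.0
```

```bash
python3 - <<'E'
from h import *
plan([(607.8,-306.1,264,-5.21)],off=(0,0,0))
E
```

```text
pose [ 608.  -306.9  266.4] objang -5.32 w 66.5 t 42.42
(607.8, -306.1, 264, -5.21) -> [0.006, 0.015, 0.049, -0.011]
```

>>> apply_moves --moves '[[[0.005,0.015,0.03,-0.01,0.33],[0.005,0.015,0.03,-0.01,0.36],[0.005,0.015,0.03,-0.01,0.38],[0.005,0.015,0.03,-0.01,0.4],[0.005,0.015,0.03,-0.01,0.44],[0.005,0.015,0.03,-0.01,0.5],[0.005,0.015,0.03,-0.01,0.7],[0.005,0.015,0.03,-0.01,0.7]]]'

```text
time: 43.42
tool_pos: [0.6075, -0.3056, 0.2631]
ee_rot: [3.141, 0.0, 3.051]
wrist_force: [0.6, 2.6, 1.5]
width: 0.0561
finger_force: 29.9
```

```bash
python3 - <<'E'
from h import *
plan([(607.8,-306.1,263.2,-5.21),(592.8,-67.8,400,-5.2)],off=(0,0,0))
E
```

```text
pose [ 607.5 -305.6  263.1] objang -5.21 w 56.1 t 43.42
(607.8, -306.1, 263.2, -5.21) -> [-0.007, -0.01, -0.001, 0.0]
(592.8, -67.8, 400, -5.2) -> [0.725, 4.709, -2.737, -0.001]
```

>>> apply_moves --moves '[[[0,0,-0.2,0,0.7],[0,0,-0.6,0,0.7],[0,0,-1.1,0,0.7],[0,0,-1.7,0,0.7],[0,0,-2.3,0,0.7],[0.01,0.05,-2.7,0,0.7],[0.08,0.5,-2.75,0,0.7],[0.19,1.2,-2.75,0,0.7],[0.31,2.0,-2.75,0,0.7],[0.44,2.8,-2.75,0,0.7]]]'

```text
time: 44.68
tool_pos: [0.5976, -0.1618, 0.3988]
ee_rot: [3.14, -0.003, 3.051]
wrist_force: [0.3, 0.2, -2.0]
width: 0.0556
finger_force: 29.9
```

>>> apply_moves --moves '[[[0.12,0.8,0,0,0.7],[0.22,1.4,0,0,0.7],[0.285,1.8,0.2,0,0.7],[0.285,1.9,0.7,0,0.7],[0.285,1.9,1.3,0,0.7],[0.285,1.9,1.7,0,0.7],[0.285,1.9,1.7,0,0.7],[0.285,1.9,1.7,0,0.7]]]'

```text
time: 45.68
tool_pos: [0.5927, -0.0684, 0.3157]
ee_rot: [3.142, 0.0, 3.05]
wrist_force: [0.3, 0.2, -1.7]
width: 0.0563
finger_force: 29.9
```

```bash
python3 - <<'E'
from h import *
plan([(592.6,-67.6,264.4,-5.2)],off=(0,0,0))
E
```

```text
pose [592.7 -68.4 315.7] objang -5.22 w 56.3 t 45.67
(592.6, -67.6, 264.4, -5.2) -> [0.004, 0.016, 1.026, -0.002]
```

>>> apply_moves --moves '[[[0.004,0.02,0.3,0,0.7],[0.004,0.02,0.7,0,0.7],[0.004,0.02,0.92,0,0.7],[0.004,0.02,1.0,0,0.7],[0.004,0.02,1.02,0,0.7],[0.004,0.02,1.02,0,0.7]]]'

```text
time: 46.42
tool_pos: [0.5928, -0.0676, 0.2652]
ee_rot: [-3.142, 0.001, 3.05]
wrist_force: [0.2, -0.5, -1.5]
width: 0.0558
finger_force: 29.9
```

>>> apply_moves --moves '[[[0,0,0.01,0,0.7],[0,0,0.01,0,0.7]]]'

```text
time: 46.68
tool_pos: [0.5927, -0.0675, 0.2643]
ee_rot: [3.142, 0.001, 3.05]
wrist_force: [0.6, -0.4, -0.9]
width: 0.0556
finger_force: 29.9
```

>>> apply_moves --moves '[[[0,0,0.012,0,0.7],[0,0,0.018,0,0.7],[0,0,0.018,0,0.7]]]'

```text
time: 47.05
tool_pos: [0.5927, -0.0675, 0.2641]
ee_rot: [-3.142, 0.001, 3.05]
wrist_force: [-1.6, 0.2, 4.8]
width: 0.0559
finger_force: 30.0
```

>>> apply_moves --moves '[[[0,0,0,0,0.38],[0,0,0,0,0.33],[0,0,0,0,0.25],[0,0,0,0,0.15],[0,0,-0.4,0,0.1],[0,0,-1.3,0,0],[0,0,-2.3,0,0],[0.1,-0.24,-2.75,0,0],[0.45,-1.06,-2.75,0.1,0],[0.88,-2.07,-2.75,0.2,0]]]'

```text
time: 48.3
tool_pos: [0.5391, -0.1669, 0.4011]
ee_rot: [-3.141, 0.001, 3.017]
wrist_force: [1.4, -0.4, -0.5]
width: 0.0938
finger_force: 0.0
```

>>> apply_moves --moves '[[[0.43,-1.01,0,0.05,0],[0.86,-2.02,0,0.05,0],[1.2,-2.8,0,0.05,0.1],[1.33,-3.13,0,0.05,0.2],[1.33,-3.14,0,0.05,0.25],[1.33,-3.14,0,0.05,0.25],[1.33,-3.14,0,0.05,0.25]]]'

```text
time: 49.18
tool_pos: [0.4544, -0.3128, 0.4005]
ee_rot: [3.141, 0.0, 3.009]
wrist_force: [-0.2, 0.5, 0.8]
width: 0.0706
finger_force: 0.0
```

```bash
python3 - <<'E'
from h import *
from bench import snapshot
plan([(458.7,-316.8,254,-7.78)],off=(0,0,0))
t,s=snapshot("top"),snapshot("scene")
for thr in(105,112):
    print("top");moments(t,(335,184,372,212),lambda b:(b[...,2]>thr)&(b[...,2].astype(int)-b[...,0]>-6),.105)
E
```

```text
pose [ 454.4 -312.8  400.5] objang -7.6 w 70.6 t 49.17
(458.7, -316.8, 254, -7.78) -> [-0.095, -0.068, 2.931, 0.018]
top
  c 589.8 -67.8 area 1567 axis -5.78 edges [(54.5, np.float64(-6.1)), (29.2, np.float64(-7.1)), (55.6, np.float64(-5.9)), (29.0, np.float64(-5.0))]
top
  c 590.0 -68.0 area 1534 axis -5.98 edges [(54.0, np.float64(-5.9)), (28.6, np.float64(-7.1)), (55.4, np.float64(-5.9)), (28.6, np.float64(-4.4))]
```

>>> apply_moves --moves '[[[-0.09,-0.05,0.2,0.01,0.25],[-0.09,-0.05,0.8,0.01,0.25],[-0.09,-0.05,1.5,0.01,0.25],[-0.09,-0.05,2.2,0.01,0.25],[-0.09,-0.05,2.75,0.01,0.25],[-0.09,-0.05,2.92,0.01,0.25],[-0.09,-0.05,2.92,0.01,0.3],[-0.09,-0.05,2.92,0.01,0.35]]]'

```text
time: 50.28
tool_pos: [0.4583, -0.3174, 0.256]
ee_rot: [-3.14, 0.002, 3.005]
wrist_force: [0.9, 0.2, -0.3]
width: 0.0615
finger_force: 0.0
```

```bash
python3 - <<'E'
from h import *
plan([(458.7,-316.8,253.5,-7.78)],off=(0,0,0))
E
```

```text
pose [ 458.3 -317.4  256. ] objang -7.82 w 61.5 t 50.27
(458.7, -316.8, 253.5, -7.78) -> [-0.007, 0.013, 0.051, -0.004]
```

>>> apply_moves --moves '[[[-0.005,0.013,0.03,0,0.38],[-0.005,0.013,0.03,0,0.41],[-0.005,0.013,0.03,0,0.43],[-0.005,0.013,0.03,0,0.45],[-0.005,0.013,0.03,0,0.48],[-0.005,0.013,0.03,0,0.55],[-0.005,0.013,0.03,0,0.8],[-0.005,0.013,0.03,0,0.8]]]'

```text
time: 51.28
tool_pos: [0.4581, -0.3166, 0.2532]
ee_rot: [-3.141, 0.0, 3.005]
wrist_force: [-0.4, -1.4, -0.4]
width: 0.0497
finger_force: 30.0
```

```bash
python3 - <<'E'
from h import *
plan([(458.7,-316.8,253.5,-7.78),(542,-5,400,-7.78)],off=(0,0,0))
E
```

```text
pose [ 458.1 -316.6  253.2] objang -7.83 w 49.7 t 51.27
(458.7, -316.8, 253.5, -7.78) -> [-0.012, -0.002, -0.007, -0.005]
(542, -5, 400, -7.78) -> [-0.813, 6.402, -2.937, -0.005]
```

>>> apply_moves --moves '[[[0,0,-0.2,0,0.8],[0,0,-0.6,0,0.8],[0,0,-1.1,0,0.8],[0,0,-1.7,0,0.8],[0,0,-2.3,0,0.8],[-0.01,0.05,-2.75,0,0.8],[-0.06,0.5,-2.9,0,0.8],[-0.15,1.2,-2.9,0,0.8],[-0.26,2.1,-2.9,0,0.8],[-0.38,3.0,-2.9,0,0.8]]]'

```text
time: 52.52
tool_pos: [0.4973, -0.1677, 0.3969]
ee_rot: [3.14, -0.002, 3.006]
wrist_force: [1.4, -0.1, -1.6]
width: 0.0495
finger_force: 30.0
```

>>> apply_moves --moves '[[[-0.11,0.9,0,0,0.8],[-0.22,1.7,0,0,0.8],[-0.33,2.5,0,0,0.8],[-0.4,3.1,0,0,0.8],[-0.425,3.4,0.2,0,0.8],[-0.425,3.4,0.7,0,0.8],[-0.425,3.4,1.3,0,0.8],[-0.425,3.4,1.9,0,0.8],[-0.425,3.4,2.0,0,0.8],[-0.425,3.4,2.0,0,0.8]]]'

```text
time: 53.78
tool_pos: [0.5414, -0.0049, 0.2979]
ee_rot: [3.142, -0.001, 3.005]
wrist_force: [0.1, 0.4, -2.1]
width: 0.0498
finger_force: 30.0
```

```bash
python3 - <<'E'
from h import *
plan([(541.4,-5.0,254.3,-7.78)],off=(0,0,0))
E
```

```text
pose [541.4  -4.9 297.9] objang -7.84 w 49.8 t 53.77
(541.4, -5.0, 254.3, -7.78) -> [-0.001, -0.002, 0.872, -0.006]
```

>>> apply_moves --moves '[[[0,0,0.3,0,0.8],[0,0,0.6,0,0.8],[0,0,0.78,0,0.8],[0,0,0.85,0,0.8],[0,0,0.87,0,0.8],[0,0,0.87,0,0.8]]]'

```text
time: 54.52
tool_pos: [0.5417, -0.0049, 0.2549]
ee_rot: [3.142, 0.001, 3.005]
wrist_force: [1.2, -0.2, -1.8]
width: 0.0497
finger_force: 30.0
```

>>> apply_moves --moves '[[[0,0,0.01,0,0.8],[0,0,0.01,0,0.8]]]'

```text
time: 54.78
tool_pos: [0.5416, -0.0049, 0.2543]
ee_rot: [3.141, 0.001, 3.005]
wrist_force: [-0.7, -0.1, -1.8]
width: 0.0496
finger_force: 30.0
```

>>> apply_moves --moves '[[[0,0,0.01,0,0.8],[0,0,0.015,0,0.8],[0,0,0.015,0,0.8]]]'

```text
time: 55.15
tool_pos: [0.5417, -0.0049, 0.2541]
ee_rot: [3.142, 0.001, 3.005]
wrist_force: [-1.3, -0.8, 3.8]
width: 0.0494
finger_force: 30.0
```

>>> apply_moves --moves '[[[0,0,0,0,0.44],[0,0,0,0,0.4],[0,0,0,0,0.3],[0,0,0,0,0.15],[0,0,-0.4,0,0.1],[0,0,-1.3,0,0],[0,0,-2.3,0,0],[0,-0.3,-2.9,0,0],[0,-1.2,-2.9,0,0],[0,-2.3,-2.9,0,0]]]'

```text
time: 56.4
tool_pos: [0.5258, -0.1193, 0.3992]
ee_rot: [-3.141, 0.002, 3.007]
wrist_force: [0.5, 0.5, -0.5]
width: 0.0942
finger_force: 0.0
```

>>> apply_moves --moves '[[[0,-1,0,0,0],[0,-2,0,0,0],[0,-2.8,0,0,0],[0,-3,0,0,0],[0,-3,0,0,0],[0,-3,0,0,0]]]'

```text
time: 57.15
tool_pos: [0.5058, -0.2662, 0.3984]
ee_rot: [3.141, 0.0, 3.007]
wrist_force: [0.3, 0.3, -0.4]
width: 0.0939
finger_force: 0.0
```

```bash
python3 - <<'E'
from h import *
from bench import snapshot
t,s=snapshot("top"),snapshot("scene")
w=lambda b:(b[...,2]>108)&(b[...,2].astype(int)-b[...,0]>-6)
print("square");moments(t,(288,175,318,205),w,.119)
print("slim");moments(t,(341,184,372,212),w,.105)
print("cap",blob(t,(310,200,345,235),blue,.119),blob(s,(285,185,320,215),blue,.112))
print("low");moments(s,(310,90,370,150),lambda b:(b[...,2]>147),.106)
a=cv2.resize(t["image"][110:300,150:460,::-1],None,fx=2,fy=2);b=cv2.resize(s["image"][70:330,190:430,::-1],(351,380))
cv2.imwrite("pics/fin.png",cv2.resize(np.hstack([a[:, :440],b]),None,fx=1,fy=1))
E
```

```text
square
  c 606.3 45.4 area 2037 axis -4.19 edges [(45.2, np.float64(-7.9)), (45.9, np.float64(-7.9)), (44.9, np.float64(-8.5)), (46.4, np.float64(-8.3))]
slim
  c 589.7 -67.7 area 1571 axis -5.76 edges [(54.5, np.float64(-6.0)), (29.2, np.float64(-7.4)), (55.9, np.float64(-6.0)), (29.2, np.float64(-4.7))]
cap [(array([327.1, 216.3]), 'c', 542.9, -6.5, 'dx,dy', 23.2, 22.9, 'deg', -11.5, 'area', 415)] [(array([299.9, 201.4]), 'c', 543.8, -7.4, 'dx,dy', 27.1, 36.0, 'deg', 29.79, 'area', 687)]
low
  c 483.3 287.9 area 2969 axis 8.13 edges [(58.7, np.float64(6.6)), (51.4, np.float64(6.1)), (58.9, np.float64(7.3)), (50.7, np.float64(6.3))]
  c 505.9 350.8 area 1433 axis 16.69 edges [(62.2, np.float64(7.6)), (32.6, np.float64(24.9)), (85.0, np.float64(27.8)), (27.3, np.float64(3.7))]
```

View pics/fin.png

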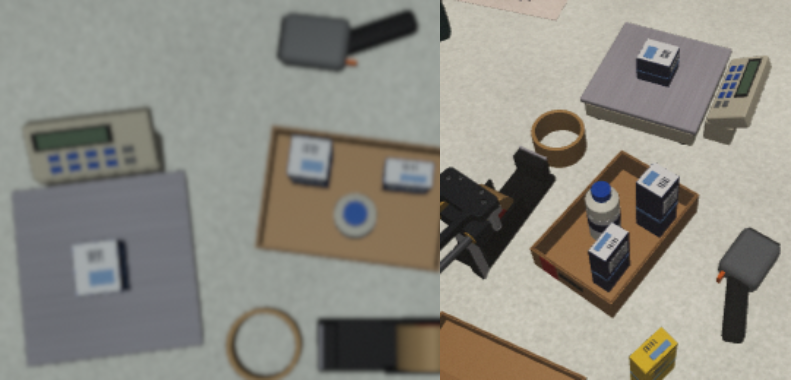

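All the items are within about 1.5 mm of where they started, standing upright and turned as they were. The low box lies flat on the middle of the plate and the bystanders are where they were. Handing in.

```bash
python3 -c "
from bench import ticket
print(ticket.close_job())"
```

```text
the job is handed in; nothing more can be done
None
```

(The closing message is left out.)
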